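# Strip the used tip from a stand-mounted pipette

## Task

The pipette clamped in the bench stand still carries its used tip: stand the small white cup in the round pocket of the pulled-out tray, and push the tray fully home so that the cup is under the pipette. Then press the pipette's plunger gently, through its soft first stop and on to the firm second stop but no harder, so that the tip is stripped off and drops into the cup, and ease the plunger slowly back up with the finger on it until it is fully up. Do not touch the contaminated tip, and leave the small bottle, the tape roll and the timer where they are.

Things in the scene. Friction and masses are not known exactly. Their poses are not given: they have to be found in the camera images.
- button_top (a point): centre of the top face of the pipette's yellow push button, a disc 20 mm across and 13 mm thick on an 8 mm stem; 325 mm above the bench while up, nothing near it is higher. The pipette is upright; the stand's column (top at 278 mm) is 92 mm from its axis, on the far side from the robot. Pressed straight down; springs bring it back
- plunger (a joint): how far the button is pressed, m: 0 fully up. The soft first stop comes after 0.007 to 0.015 (by the volume setting, which is not shown), then 0.0052 of stiffer travel strips the tip (it lets go after some 0.0043 of it), then the rigid second stop. It must be eased up: let go, it snaps up; faster than 0.2 m/s is too fast
- button: the same yellow button (origin on the bench below it). Force under the finger: 1.5 N at first, rising gently to 3.5 N; at the first stop a step up to about 9 N; 9 to 13 N on the stiffer travel; at the rigid second stop it shoots up. More than 22 N damages it
- pocket (a point): centre of the floor of the tray's round pocket, 18 mm above the bench: a dark blue collar 8 mm high, 50 mm across inside at the floor and 53 mm at its top, 59 mm outside. Its y axis points from the pipette to the tray's handle, the way the tray is pulled out; its x axis to the column's side; z up. The stand stands turned by -0.08 to 0.25 rad
- tray_handle (a point): centre of the top edge, 54 mm above the bench, of the tray's upright black handle: a tab 30 mm along the pocket's x axis, 12 mm thick along its y axis and 32 mm high, 95 mm from the pocket's centre along +y. 40 mm or more are free on both sides of it
- tray (a joint): how far the white tray (64 mm wide) is pushed in, in m: 0 pulled fully out, 0.15 fully home against its stop, with the pocket straight below the pipette. It slides along the pocket's -y axis with 1.5 N of friction and stays where it is left
- cup: small white open cup, 46 mm high, 45 mm across at its foot and 52 mm at the rim, wall 2 mm, 40 g; its origin is the centre of its underside and its z axis points out of its mouth. In the tray its rim stands 64 mm above the bench
- tip: yellow pipette tip, 55 mm long, 11 mm across at its collar; its origin is its point, its z axis runs to the collar. On the pipette its point hangs 72 mm above the bench. It is contaminated: the robot must not touch it
- tip_mid (a point): the middle of the yellow tip, 27.5 mm from its point
- bottle_small: small clear bottle with a blue cap, 43 mm across, 86 mm high; origin at the centre of its underside; to be left alone
- tape_roll: beige roll of tape lying flat, 82 mm across, 19 mm high; origin at the centre of its underside; to be left alone
- timer: small white digital timer, 64 x 66 x 19 mm; origin at the centre of its underside; to be left alone
- stand: grey pipetting stand, fixed to the bench; origin on the bench straight below the pipette, axes as the pocket's. Base plate 12 mm high, from -50 to 50 mm along x and -55 to 265 mm along y, with two tray rails (to 19 mm). Column at x = 92 mm, 278 mm high, its two clamp arms at 195 to 275 mm; the pipette's body is up to 41 mm across with its clamps

How it is judged:
By the outcome, as a careful person would: the job done as asked, in the order asked, and still so for the second after the job is handed in, with the robot touching nothing.
It also fails if it takes over 72 s, if anything falls off the work surface, if the arm or the gripper's body presses on something with over 40 N, if the wrist force passes 120 N, or if a joint passes its speed limit or range.

## Robot

A 6-joint arm with a two-finger parallel gripper is mounted at the origin on a cart in front of the work surface, level with it; the furniture and walls round the work are solid. World frame = base frame: x ahead of the robot, y to its left, z up, the work surface at z = 0. Lengths are in m, angles in degrees, forces in N, time in s.
With the tool pointing down it reaches from about 0.25 to 0.725 m from the base axis. Payload 9.7 kg.
Tool frame: the origin (TCP) lies at the very end of the fingers, on their centre line; the grasp point (between the pads) lies 19 mm behind it; z points along the fingers, y is the line along which they close (so a half turn about z gives the same grasp; the last joint's range is limited). The gripper opens to 85 mm and grips with 20 to 120 N. Pads are 22 mm wide; open, the fingers measure 114 mm over their backs; the gripper's body (76 mm by 85 mm) begins 54 mm behind the grasp point. The pads swing forward as they close: fully open they stand 13 mm farther back than shut.
Start: joints at [-75.802, 4.979, 10.078, 95.1, 0, 90], TCP at [0.135, -0.533, 0.231] pointing down, gripper open.
Joint ranges: [-179.16, 179.16], [-48.56, 103.87], [-65.8, 70.77], [-126.05, 130.52], [-82.76, 87.17], [-180, 180]. Speed limits (degrees/s): [127.2, 127.2, 147.25, 180, 180, 180].

## Interface

Orientations are given as [roll, pitch, yaw] about the fixed x, y, z axes, in that order (R = Rz(yaw) Ry(pitch) Rx(roll)).
In Python, from workcell import bot gives the robot as it stands.
- The arm moves only by the tool arm_command, never from a script. Its argument "series" is a list of rows, each a list of 4 numbers: the shift along the tool's x, y, z in m, then the turn about the tool's z in rad. A call has exactly 5 rows; each row is the pose to reach, as a shift and turn from the pose commanded when the call began, along the tool's axes at that moment; what a row does not reach only later rows make up. A row lasts 1/10 s, in which the tool goes at most 50 mm and 8.59 degrees, less where a joint would pass 70% of its speed; a pose out of reach is approached as far as the arm can. A call with a gripper value outside its range is refused whole. "hand" is the finger opening in m, from 0 to 0.0854, set as the call begins (left out, the last holds). The fingers move at their own pace and stop on an object; "grip_force" is the grip in N (left out, the last holds). Time passes only in rows, so rows that repeat a pose let the fingers close, or fill a call up. It gives the time, the measured TCP pose, the force, the opening and the grip force at its end, in the units of the state.
- bot.get_obs(): the state, without advancing time (a new reading comes with each control period).
- bot.camera(name): name is "scene" or "top"; returns a dict with "color" (400x640x3 uint8, blue, green, red), "camera_matrix" (3x3 intrinsics, pixels), "dist_coeffs" ([k1, k2, p1, p2, k3] as OpenCV has them; the pictures are not rectified), "xyz" and "orientation" of the camera in the world. Camera axes: x right, y up, looking along -z (the intrinsics and any distortion apply to the point x, -y, -z); pixel columns grow to the right and rows downward; lengths in m; the calibration is good to about 2 mm. A picture is of the moment at which its call begins. There is no depth.
- bot.job_done(): hands the job in; it is judged then, once.
Trained networks look in the newest picture that a camera, given by its name, has taken for a name from the list of things; names that differ only in an ending like _2 or _b are one class to them, and where a whole thing is asked for, a point or a joint stands for the part that bears it (a point fixed in the world has none). Each returns a list of dicts, best first, with "confidence" (0 to 1); they miss things now and then, are a little off and sometimes report something else, mostly with a low value. They report only what shows in the picture. A call takes as long as a camera call.
- bot.find_in(camera, target): "location" ([column, row] in pixels, amid what is visible of it).
- bot.mark_of(camera, target): "location" ([column, row] in pixels: a listed point, or the origin of a listed thing).
The state is a dict: "time": time; "q": joint angles; "qd": joint speeds; "joint_efforts": joint torques, N m; "ee_pos": TCP position; "tcp_rot": TCP orientation; "wrist_force": force on the tool from outside, world axes, zero at the start; "torque": the same for the moment, N m; "opening": finger opening in m; "grasp_force": force on a finger pad.
Only numpy, scipy, OpenCV 4.12 (cv2) and the standard library are available. Lean on these libraries where they do the work, as an engineer would, in place of code of your own. Each camera call takes 0.05 s, during which the arm holds its last target. There are 200 camera calls.

## Working session

There is one attempt and no reset: what is moved stays moved. The work goes in short steps, Python scripts to look and compute and a tool call to move; the robot and the scene stay as the last step left them, time stands still between calls to the robot, and variables do not carry over. Pictures are saved under pics/ and viewed, at most 10 in all, crops included, and the job is handed in when it is done.

Besides the shell and the picture viewer there is one more tool, called as name(argument=value, ...) on one line, values as JSON. arm_command: Moves the arm, as the interface text tells. Its arguments: {"type":"object","properties":{"series":{"type":"array"},"hand":{"type":"number"},"grip_force":{"type":"number"}},"required":["series"]}

```bash
mkdir -p pics
cat > h.py <<'E'
import numpy as np, cv2
from scipy.spatial.transform import Rotation as R
from workcell import bot
def cam(n,save=None):
    c=bot.camera(n)
    if save: cv2.imwrite('pics/'+save+'.png',c['color'])
    return c
def Rc(c):
    o=np.array(c['orientation'],float)
    if o.shape==(3,3): return o
    return (R.from_quat(o) if o.size==4 else R.from_euler('xyz',o,degrees=True)).as_matrix()
def ray(c,px):
    u=cv2.undistortPoints(np.array([[px]],float),np.array(c['camera_matrix']),np.array(c['dist_coeffs']))[0,0]
    return np.array(c['xyz']),Rc(c)@np.array([u[0],-u[1],-1])
def at_z(c,px,z):
    o,d=ray(c,px); return o+d*(z-o[2])/d[2]
def proj(c,p):
    q=Rc(c).T@(np.array(p,float)-np.array(c['xyz'])); q=q*[1,-1,-1]
    return cv2.projectPoints(q.reshape(1,1,3),np.zeros(3),np.zeros(3),np.array(c['camera_matrix']),np.array(c['dist_coeffs']))[0].ravel()
def tri(r):
    A=0;b=0
    for o,d in r:
        d=d/np.linalg.norm(d);P=np.eye(3)-np.outer(d,d);A=A+P;b=b+P@o
    return np.linalg.solve(A,b)
E
python3 - <<'E'
from h import *
np.set_printoptions(precision=4,suppress=True)
print(bot.get_obs())
Z=dict(button_top=.325,pocket=.018,tray_handle=.054,cup=0,tip=.072,tip_mid=.0995,bottle_small=0,tape_roll=0,timer=0,stand=0)
for n in('scene','top'):
    c=cam(n,n+'0'); print(n,c['xyz'],c['orientation'],c['camera_matrix'][0])
    for k,z in Z.items():
        print(k,[(np.round(m['location']),round(m['confidence'],2),at_z(c,m['location'],z)[:2]) for m in bot.mark_of(n,k)[:2]])
E
```

```text
{'time': 0.0, 'q': array([-75.8028,   5.0106,  10.035 ,  95.0966,   0.0001,  89.9987]), 'qd': array([-0.0232, -0.0017,  0.0856,  0.02  ,  0.0107, -0.0583]), 'joint_efforts': array([  0.0001, -52.0388,  46.4804,   0.0164,  -0.0001,   0.    ]), 'ee_pos': array([ 0.1348, -0.533 ,  0.2306]), 'tcp_rot': array([-179.9278,   -0.0001,   14.1984]), 'wrist_force': array([-0.0638,  0.205 , -0.3366]), 'torque': array([-0.0257,  0.0065,  0.0182]), 'grasp_force': 0.0, 'opening': 0.08533831425685089}
scene [-0.1396  0.9668  0.8031] [  60.1066    1.0996 -146.1009] [432.7254   0.     319.5545]
button_top [(array([334., 128.]), 0.62, array([ 0.5335, -0.1008]))]
pocket [(array([309., 235.]), 0.72, array([0.5305, 0.0582]))]
tray_handle [(array([289., 240.]), 0.56, array([0.5351, 0.1534]))]
cup [(array([387., 204.]), 0.72, array([ 0.4193, -0.2747]))]
tip [(array([380., 225.]), 0.61, array([ 0.3328, -0.0398])), (array([335., 200.]), 0.52, array([ 0.5265, -0.0926]))]
tip_mid [(array([336., 196.]), 0.6, array([ 0.5142, -0.0817])), (array([334., 200.]), 0.6, array([ 0.5053, -0.0534]))]
bottle_small [(array([
[... 218 characters left out ...]
 0.4314]))]
stand [(array([335., 218.]), 0.8, array([ 0.529 , -0.0958]))]
top [-0.1323  0.1271  1.7942] [ 20.5899   0.0748 -94.4007] [518.5807   0.     327.0832]
button_top [(array([380., 161.]), 0.57, array([ 0.527 , -0.0868]))]
pocket [(array([336., 194.]), 0.88, array([0.5443, 0.0453])), (array([375., 197.]), 0.34, array([ 0.5219, -0.0961]))]
tray_handle [(array([306., 193.]), 0.96, array([0.5439, 0.1542]))]
cup [(array([427., 221.]), 0.46, array([ 0.4225, -0.279 ]))]
tip []
tip_mid []
bottle_small [(array([233., 219.]), 0.56, array([0.4821, 0.427 ]))]
tape_roll [(array([416., 187.]), 0.59, array([ 0.5564, -0.2558]))]
timer []
stand [(array([374., 198.]), 0.74, array([ 0.5246, -0.0935]))]
```

View pics/scene0.png

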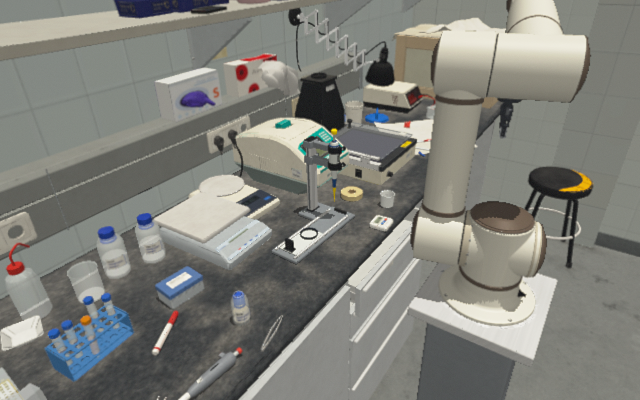

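View pics/top0.png

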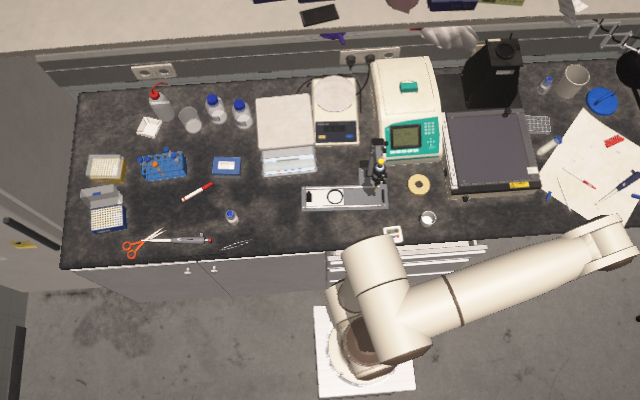

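The scene picture shows the cup at about (387,198), the pocket ring at (309,235) and the handle at (289,243). In the top picture the cup is at (428,218), the ring at (336,197) and the handle at (308,197). I'll fit the stand model to both cameras and check it with overlays.

```bash
cat > fit.py <<'E'
from h import *
from scipy.optimize import least_squares
np.set_printoptions(precision=4,suppress=True)
L={'button_top':(0,0,.325),'pocket':(0,.15,.018),'tray_handle':(0,.245,.054),'stand':(0,0,0)}
W=lambda p,l:np.array([p[0]+np.cos(p[2])*l[0]-np.sin(p[2])*l[1],p[1]+np.sin(p[2])*l[0]+np.cos(p[2])*l[1],l[2]])
obs=[];cups=[];oth={};C={}
for i in range(5):
  for n in('scene','top'):
    c=C[n]=cam(n)
    for k in L:
      m=bot.mark_of(n,k)
      if m and m[0]['confidence']>.4: obs.append((n,k,m[0]['location']))
    for k in('cup','tape_roll','timer','bottle_small'):
      m=bot.mark_of(n,k)
      if m and m[0]['confidence']>.4: oth.setdefault((k,n),[]).append(m[0]['location'])
f=lambda p:np.concatenate([proj(C[n],W(p,L[k]))-l for n,k,l in obs])
s=least_squares(f,[.53,-.09,0],loss='soft_l1'); p=s.x
print('stand',p,'n',len(obs))
for n in C:
  for k in L:
    r=[f_ for f_ in [proj(C[n],W(p,L[k]))-l for a,b,l in obs if (a,b)==(n,k)]]
    if r: print(n,k,np.mean(r,0),np.std(r,0))
for k,v in oth.items(): print(k,at_z(C[k[1]],np.median(v,0),0),np.median(v,0),np.std(v,0))
cupxy=np.mean([at_z(C[n],np.median(oth['cup',n],0),0) for n in C if ('cup',n) in oth],0)
def circ(c0,r,z): return [np.array([c0[0]+r*np.cos(t),c0[1]+r*np.sin(t),z]) for t in np.linspace(0,6.283,40)]
box={'scene':(250,110,160,150),'top':(290,130,160,110)}
for n,(x,y,w,h) in box.items():
  k=4 if n=='scene' else 5
  im=cv2.resize(C[n]['color'][y:y+h,x:x+w],None,fx=k,fy=k,interpolation=cv2.INTER_CUBIC)
  pk=W(p,L['pocket'])
  polys=[circ(pk,.0265,.026),circ(p,.010,.325),circ(cupxy,.026,.046),circ(cupxy,.0225,0),[W(p,l) for l in((-.015,.239,.054),(.015,.239,.054),(.015,.251,.054),(-.015,.251,.054),(-.015,.239,.054))],[W(p,l) for l in((-.05,-.055,.012),(.05,-.055,.012),(.05,.265,.012),(-.05,.265,.012),(-.05,-.055,.012))]]
  for q in polys:
    pts=np.array([(proj(C[n],v)-[x,y]+.5)*k-.5 for v in q])
    cv2.polylines(im,[np.round(pts*8).astype(np.int32)],False,(0,0,255),1,cv2.LINE_AA,3)
  cv2.imwrite(f'pics/{n}_fit.png',im)
E
python3 fit.py
```

```text
stand [ 0.5337 -0.097  -0.0011] n 36
scene button_top [0.1212 1.4998] [0.2494 0.2494]
scene pocket [-0.1681 -0.5368] [0.1803 0.6519]
scene tray_handle [-1.189   0.2668] [0.6899 1.1603]
scene stand [ 1.8626 -0.4998] [0.9432 1.5015]
top button_top [ -5.3878 -20.8761] [15.5428 30.6862]
top pocket [-4.0709  1.0314] [2.3584 1.781 ]
top tray_handle [-0.2835  1.4525] [1.4162 0.8367]
top stand [ 1.3838 -2.1423] [0.9381 1.2023]
('cup', 'scene') [ 0.4217 -0.2707  0.    ] [386.1 204.2] [1.9385 1.1303]
('tape_roll', 'scene') [ 0.5662 -0.2614  0.    ] [350.1 194.8] [1.4375 0.9499]
('timer', 'scene') [ 0.3838 -0.1411  0.    ] [379.  224.1] [55.0631 39.1692]
('bottle_small', 'scene') [0.4727 0.4261 0.    ] [243.2 319.5] [0.4195 0.8709]
('cup', 'top') [ 0.415  -0.2713  0.    ] [425.4 222.8] [1.4838 1.9714]
('tape_roll', 'top') [ 0.5565 -0.2592  0.    ] [416.8 187. ] [1.3914 0.5886]
('timer', 'top') [ 0.3749 -0.1392  0.    ] [390.7 236.1] [1.1497 1.5362]
('bottle_small', 'top') [0.4822 0.4278 0.    ] [232.6 219.4] [72.9721 13.0846]
```

View pics/scene_fit.png

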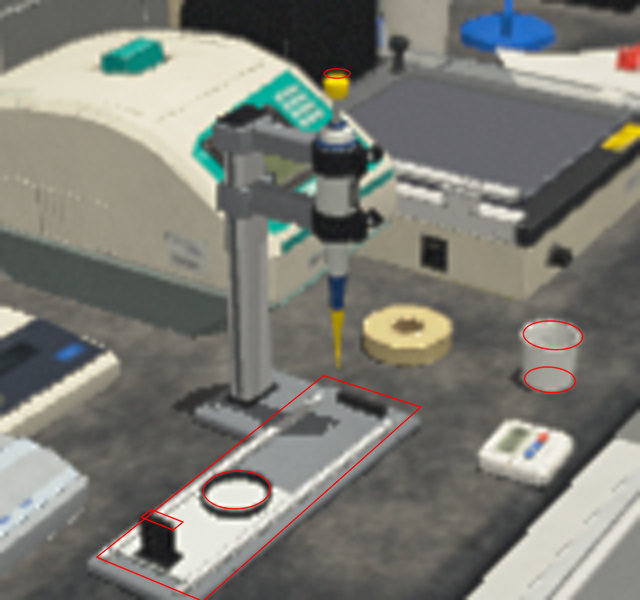

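View pics/top_fit.png

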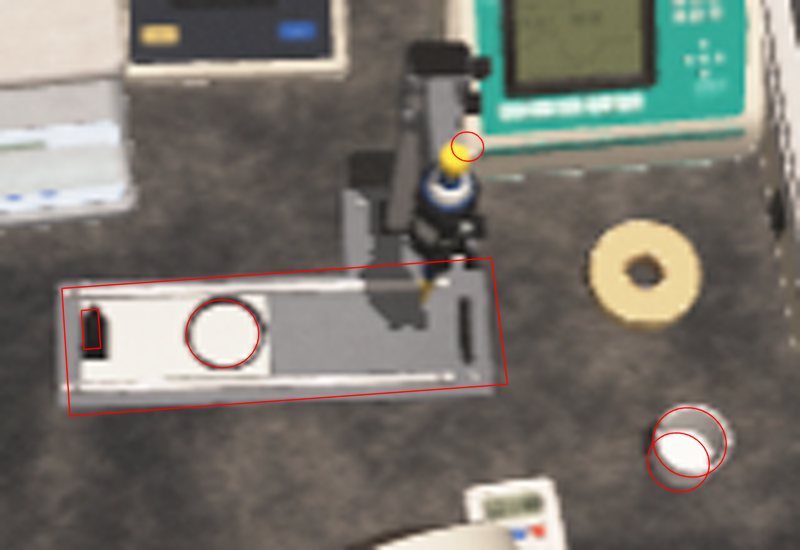

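The scene overlay fits the pocket ring (235,493) and button (336,77) well. In the top overlay the ring fits at (223,333), but the button really is at (455,158) and the base is turned slightly the other way. The network's button marks in the top view were outliers, so I'll refit with points read from the crops.

```bash
cat > fit2.py <<'E'
from h import *
from scipy.optimize import least_squares
np.set_printoptions(precision=4,suppress=True)
W=lambda p,l:np.array([p[0]+np.cos(p[2])*l[0]-np.sin(p[2])*l[1],p[1]+np.sin(p[2])*l[0]+np.cos(p[2])*l[1],l[2]])
C={n:cam(n) for n in('scene','top')}
box={'scene':(250,110,4),'top':(290,130,5)}
full=lambda n,u:(np.array(u)+.5)/box[n][2]-.5+np.array(box[n][:2])
O=[('scene',(336,77),(0,0,.325)),('scene',(236,492),(0,.15,.026)),('scene',(339,369),(0,0,.072)),
('scene',(90,561),(.05,.265,.012)),('top',(455,156),(0,0,.325)),('top',(223,333),(0,.15,.026)),
('top',(58,284),(.05,.265,.012)),('top',(484,256),(.05,-.055,.012)),('top',(62,402),(-.05,.265,.012)),('top',(492,387),(-.05,-.055,.012))]
f=lambda p:np.array([proj(C[n],W(p,l))-full(n,u) for n,u,l in O]).ravel()
s=least_squares(f,[.53,-.09,0],loss='soft_l1');p=s.x
print(p,np.degrees(p[2]));print(f(p).reshape(-1,2))
for nm,l in(('pocket',(0,.15,.026)),('handle',(0,.245,.054))): print(nm,W(p,l))
print('pocket each',[at_z(C[n],full(n,u),.026) for n,u in(('scene',(236,492)),('top',(223,333)))])
print('button',tri([ray(C['scene'],full('scene',(336,77))),ray(C['top'],full('top',(455,156)))]))
print('cup',[at_z(C['scene'],full('scene',(550.5,335)),.046),at_z(C['top'],full('top',(694,442)),.046)])
o=bot.get_obs();print(o['time'])
E
python3 fit2.py
```

```text
[ 0.5305 -0.0914 -0.0246] -1.4084108697007944
[[ 0.0566 -0.2515]
 [-1.0292  0.0632]
 [-0.483  -1.7464]
 [-0.1069 -0.6711]
 [ 0.744  -0.934 ]
 [-1.7476  0.0487]
 [-0.5496  0.1068]
 [ 0.3608  1.4969]
 [-0.4058  2.0202]
 [ 1.299   0.6416]]
pocket [0.5342 0.0585 0.026 ]
handle [0.5366 0.1535 0.054 ]
pocket each [array([0.5317, 0.0565, 0.026 ]), array([0.5339, 0.0521, 0.026 ])]
button [ 0.5281 -0.0885  0.3254]
cup [array([ 0.4195, -0.2694,  0.046 ]), array([ 0.4179, -0.2743,  0.046 ])]
5.7
```

arm_command(series=[[0.03, -0.016, 0, 0.05], [0.07, -0.038, 0.01, 0.1], [0.11, -0.06, 0.02, 0.15], [0.15, -0.082, 0.03, 0.2], [0.19, -0.1, 0.04, 0.248]], hand=0.0854, grip_force=25)

```text
time: 6.2
ee_pos: [0.2955, -0.3881, 0.1912]
tcp_rot: [180.0, -0.0, -0.1]
wrist_force: [0.7, -0.8, 0.8]
opening: 0.0851
grasp_force: 0.0
```

arm_command(series=[[0.028, -0.026, 0.01, 0], [0.056, -0.052, 0.025, 0], [0.085, -0.078, 0.04, 0], [0.11, -0.1, 0.055, 0], [0.124, -0.116, 0.061, 0]])

```text
time: 6.7
ee_pos: [0.4197, -0.2718, 0.1288]
tcp_rot: [-179.9, 0.1, 0.1]
wrist_force: [-0.5, 0.2, 0.5]
opening: 0.0854
grasp_force: 0.0
```

```bash
cat > look.py <<'E'
import sys
from h import *
np.set_printoptions(precision=4,suppress=True)
# usage: look.py tag x y z half zoom cam...
tag=sys.argv[1];P=np.array(list(map(float,sys.argv[2:5])));H=int(sys.argv[5]);ims=[]
o=bot.get_obs();print(o['time'],o['ee_pos'],o['tcp_rot'],o['wrist_force'])
for n in('scene','top'):
  c=cam(n);u=np.round(proj(c,P)).astype(int);k=400//(2*H)
  x,y=u-H; x=max(x,0);y=max(y,0);print(n,'crop origin',x,y,'zoom',k,'TCP px in crop',(proj(c,o['ee_pos'])-[x,y]+.5)*k)
  ims.append(cv2.resize(c['color'][y:y+2*H,x:x+2*H],None,fx=k,fy=k,interpolation=cv2.INTER_CUBIC))
cv2.imwrite(f'pics/{tag}.png',np.hstack(ims))
E
python3 look.py cup1 .4185 -.272 .06 40
```

```text
6.7 [ 0.4197 -0.2718  0.1288] [-179.9425    0.058     0.0774] [-0.4844  0.1926  0.5356]
scene crop origin 348 150 zoom 5 TCP px in crop [207.1064 113.4186]
top crop origin 388 177 zoom 5 TCP px in crop [222.5518 167.0655]
```

View pics/cup1.png

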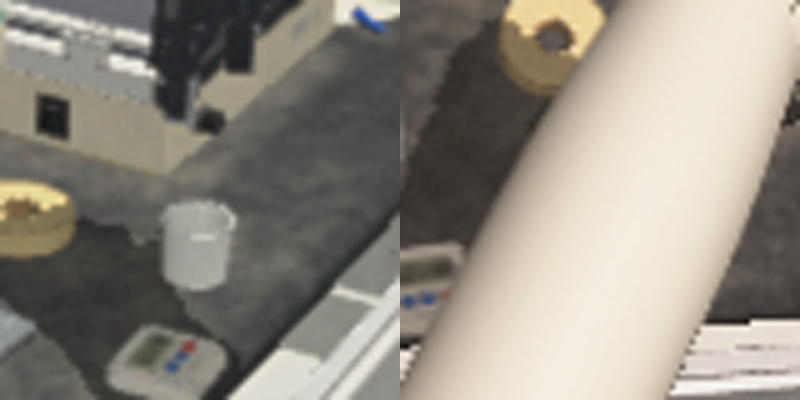

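The scene crop shows the open gripper above the cup, which is centred at about (199,215), consistent with my estimate. The arm hides the cup in the top view. Going down to grasp.

arm_command(series=[[0, 0, 0.03, 0], [-0.001, 0, 0.06, 0], [-0.001, 0, 0.085, 0], [-0.001, 0, 0.105, 0], [-0.001, 0, 0.115, 0]])

```text
time: 7.3
ee_pos: [0.4165, -0.2739, 0.0139]
tcp_rot: [-180.0, 0.1, -0.1]
wrist_force: [-1.2, 0.1, -0.3]
opening: 0.085
grasp_force: 0.0
```

arm_command(series=[[0, 0, 0, 0], [0, 0, 0, 0], [0, 0, 0, 0], [0, 0, 0, 0], [0, 0, 0, 0]], hand=0.03, grip_force=25)

```text
time: 7.8
ee_pos: [0.4183, -0.2743, 0.017]
tcp_rot: [179.9, -0.1, -0.0]
wrist_force: [-2.1, -0.1, 7.0]
opening: 0.0492
grasp_force: 25.4
```

arm_command(series=[[0, 0, -0.015, 0], [0, 0, -0.035, 0], [0, 0, -0.055, 0], [0, 0, -0.075, 0], [0, 0, -0.085, 0]])

```text
time: 8.3
ee_pos: [0.4183, -0.2742, 0.1033]
tcp_rot: [179.9, -0.2, -0.0]
wrist_force: [1.3, -0.9, -0.1]
opening: 0.0491
grasp_force: 26.0
```

```bash
python3 look.py cup2 .4185 -.272 .08 40
```

```text
8.3 [ 0.4183 -0.2742  0.1033] [179.9004  -0.1508  -0.0069] [ 1.2584 -0.9029 -0.0697]
scene crop origin 348 145 zoom 5 TCP px in crop [208.0977 170.3594]
top crop origin 389 175 zoom 5 TCP px in crop [214.29   190.7799]
```

View pics/cup2.png

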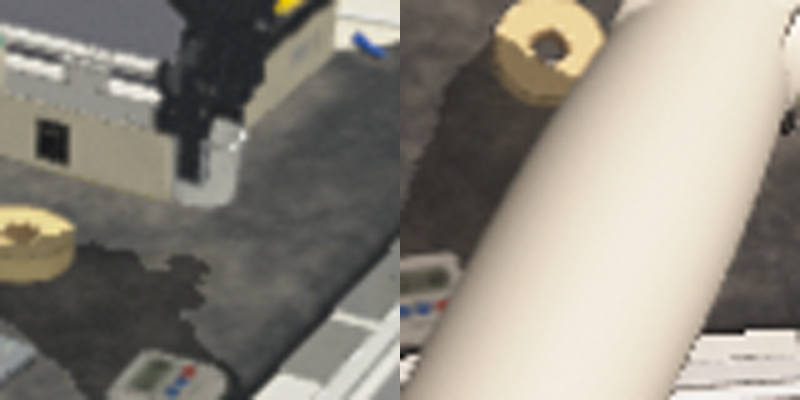

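The cup is held, centred on the tool within a pixel or two (foot at about (207,205) in the scene crop). I'll carry it round the robot's side of the pipette.

arm_command(series=[[-0.01, -0.04, -0.01, 0], [-0.018, -0.09, -0.02, 0], [-0.018, -0.14, -0.02, 0], [-0.018, -0.19, -0.02, 0], [-0.018, -0.24, -0.02, 0]])

```text
time: 8.9
ee_pos: [0.3989, -0.0336, 0.1197]
tcp_rot: [-180.0, 0.0, -0.1]
wrist_force: [0.4, 0.2, -0.5]
opening: 0.0491
grasp_force: 26.1
```

arm_command(series=[[0.0, -0.03, 0, 0], [0.02, -0.06, 0, 0], [0.055, -0.083, 0, 0], [0.09, -0.088, 0, 0], [0.11, -0.09, 0, 0]])

```text
time: 9.4
ee_pos: [0.5124, 0.0271, 0.119]
tcp_rot: [-178.8, 0.1, 2.4]
wrist_force: [-0.7, 0.5, -0.9]
opening: 0.0487
grasp_force: 26.2
```

arm_command(series=[[0.01, 0, 0.01, 0], [0.02, 0, 0.03, 0], [0.022, 0, 0.045, 0], [0.022, 0, 0.055, 0], [0.022, 0, 0.055, 0]])

```text
time: 9.9
ee_pos: [0.531, 0.0278, 0.0634]
tcp_rot: [-178.8, 0.2, 2.4]
wrist_force: [-0.5, -0.7, 0.4]
opening: 0.049
grasp_force: 26.2
```

```bash
python3 look.py pk1 .533 .055 .06 40
```

```text
9.9 [0.531  0.0278 0.0634] [-178.7593    0.2121    2.3632] [-0.4732 -0.7382  0.4011]
scene crop origin 268 183 zoom 5 TCP px in crop [230.7707 180.3044]
top crop origin 294 153 zoom 5 TCP px in crop [238.3487 201.3798]
```

View pics/pk1.png

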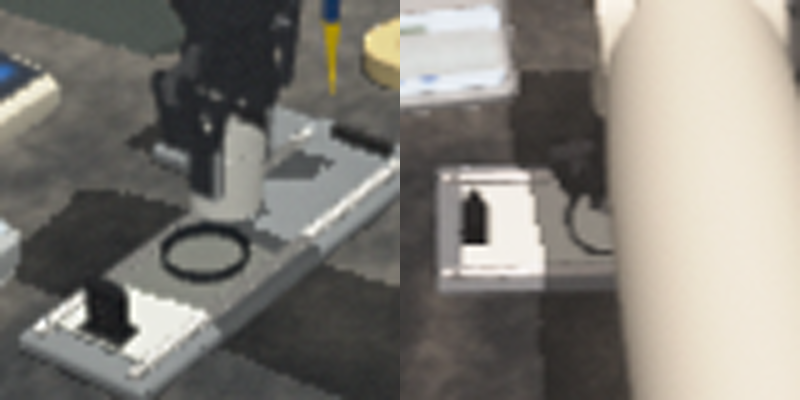

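The scene crop shows the pocket ring centred at about (205,252) and the held cup's foot at about (227,196). The tool stopped some 28 mm short in y and with a slight tilt, so I'll compare predicted and seen positions.

Run:
```python
from h import *
np.set_printoptions(precision=4,suppress=True)
o=bot.get_obs();print(o['q'],o['time'])
M=R.from_euler('xyz',o['tcp_rot'],degrees=True).as_matrix();f=o['ee_pos']+M@[0,0,.014]
c=cam('scene');print('foot',f,(proj(c,f)-[268,183]+.5)*5)
for u,z,n in(((228,196),f[2],'footseen'),((205,252),.026,'ring'),((108,287),.054,'handletop')):
    print(n,at_z(c,(np.array(u)+.5)/5-.5+[268,183],z))
for p in((.533,.0555,.026),(.535,.151,.054)): print((proj(c,p)-[268,183]+.5)*5)
t=cam('top')
for u,z in(((75,200),.054),((202,222),.026)): print('top',at_z(t,(np.array(u)+.5)/5-.5+[294,153],z))
```

```text
[  2.3357   2.7301 -10.6347  76.6617   1.2401 179.968 ] 10.0
foot [0.5322 0.0282 0.0516] [229.3167 195.6531]
footseen [0.5321 0.0293 0.0516]
ring [0.5305 0.0582 0.026 ]
handletop [0.5342 0.1517 0.054 ]
[204.8006 249.2419]
[108.0593 286.5171]
top [0.5443 0.144  0.054 ]
top [0.5309 0.0531 0.026 ]
```

Joint 6 was at its 180° limit, which explains the shortfall. I'll turn the tool back while shifting over the pocket.

arm_command(series=[[0, 0, 0, -0.12], [0.001, -0.008, 0, -0.24], [0.001, -0.018, 0, -0.35], [0.001, -0.028, 0, -0.35], [0.001, -0.028, 0, -0.35]])

```text
time: 10.6
ee_pos: [0.5327, 0.0569, 0.0666]
tcp_rot: [-178.8, -0.5, 22.3]
wrist_force: [0.1, 0.2, -1.3]
opening: 0.0489
grasp_force: 26.2
```

```bash
python3 look.py pk2 .533 .055 .05 40; python3 -c "
from h import *
o=bot.get_obs();M=R.from_euler('xyz',o['tcp_rot'],degrees=True).as_matrix();print(o['q'],o['ee_pos']+M@[0,0,.014])"
```

```text
10.6 [0.5327 0.0569 0.0666] [-178.8328   -0.4626   22.3004] [ 0.1465  0.1995 -1.3296]
scene crop origin 268 186 zoom 5 TCP px in crop [201.7615 181.5696]
top crop origin 294 154 zoom 5 TCP px in crop [197.6229 195.4015]
[  5.35714146   2.97536537 -10.30608297  76.64835417   1.23265101
 163.03282074] [0.53262639 0.05640642 0.05225133]
```

View pics/pk2.png

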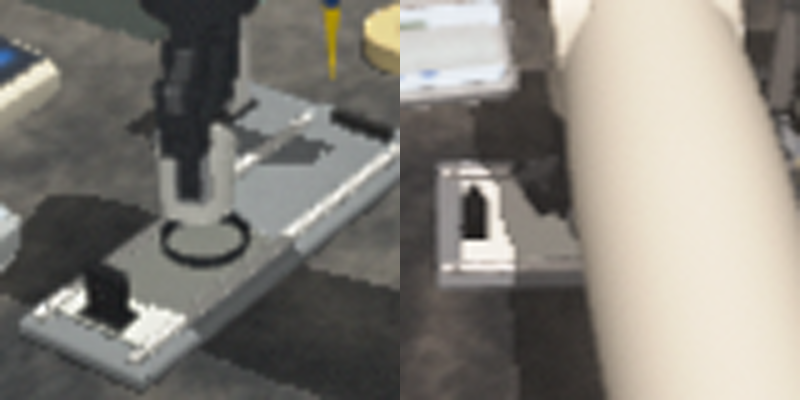

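The crop shows the cup's foot at about (197,200) above the ring at about (205,237). I'll compute the remaining offset.

Run:
```python
from h import *
c=cam('scene')
q=lambda u,z:at_z(c,(np.array(u)+.5)/5-.5+[268,186],z)
print('foot',q((197,200),.0523),'ring',q((205,237),.026),q((204,235),.026))
print((proj(c,(.5326,.0564,.0523))-[268,186]+.5)*5,(proj(c,(.5326,.0564,.026))-[268,186]+.5)*5)
```

```text
foot [0.5355275  0.05839351 0.0523    ] ring [0.53054171 0.05822174 0.026     ] [0.53235465 0.05674541 0.026     ]
[203.15602983 200.3893082 ] [204.49762452 235.1189102 ]
```

arm_command(series=[[-0.0015, -0.0005, 0.005, 0], [-0.0015, -0.0005, 0.01, 0], [-0.0015, -0.0005, 0.016, 0], [-0.0015, -0.0005, 0.021, 0], [-0.0015, -0.0005, 0.025, 0]])

```text
time: 11.25
ee_pos: [0.5313, 0.0563, 0.0411]
tcp_rot: [-178.8, -0.5, 22.4]
wrist_force: [-1.2, -3.2, 15.2]
opening: 0.0492
grasp_force: 26.4
```

arm_command(series=[[0, 0, 0.002, 0], [0, 0, 0.004, 0], [0, 0, 0.005, 0], [0, 0, 0.006, 0], [0, 0, 0.006, 0]])

```text
time: 11.75
ee_pos: [0.5313, 0.0564, 0.0351]
tcp_rot: [-178.9, -0.4, 22.4]
wrist_force: [0.7, -0.6, 3.9]
opening: 0.0489
grasp_force: 26.0
```

```bash
python3 look.py pk3 .533 .055 .05 40; python3 -c "
from h import *
for i in range(3):
  cam('scene');o=bot.get_obs();print(o['ee_pos'],o['wrist_force'])"
```

```text
11.75 [0.5313 0.0564 0.0351] [-178.864    -0.4488   22.4153] [ 0.6702 -0.5941  3.8581]
scene crop origin 268 186 zoom 5 TCP px in crop [205.6941 223.7187]
top crop origin 294 154 zoom 5 TCP px in crop [198.1109 212.7794]
[0.53127466 0.05641452 0.03515889] [ 1.66856756 -1.19950873  4.8748309 ]
[0.53124436 0.05647289 0.03513666] [ 1.8781512  -1.41328607  6.34421772]
[0.53121976 0.05646159 0.03512323] [ 1.38432838 -1.72018801  6.12080057]
```

View pics/pk3.png

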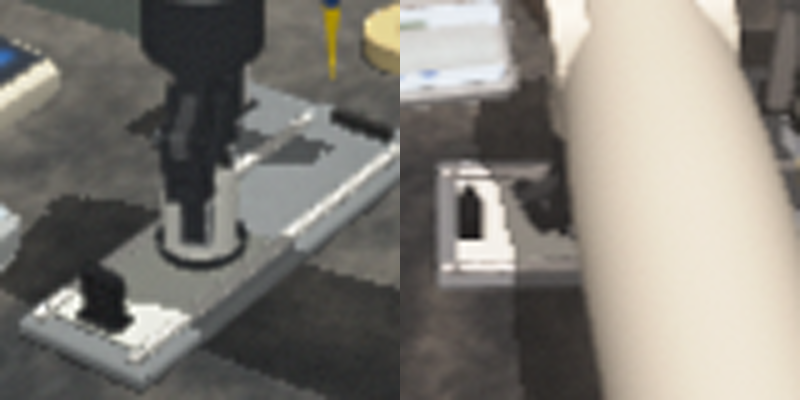

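The cup's foot now sits inside the ring after a brief 15 N touch. Releasing and lifting.

arm_command(series=[[0, 0, 0, 0], [0, 0, 0, 0], [0, 0, 0, 0], [0, 0, 0, 0], [0, 0, -0.005, 0]], hand=0.084)

```text
time: 12.5
ee_pos: [0.5304, 0.0564, 0.0393]
tcp_rot: [-178.8, -0.3, 22.4]
wrist_force: [-0.4, -0.3, 0.4]
opening: 0.0843
grasp_force: 0.0
```

arm_command(series=[[0, 0, -0.02, 0], [0, 0, -0.05, 0], [0, 0, -0.08, 0], [0, 0, -0.1, 0], [0, 0, -0.11, 0]])

```text
time: 13.0
ee_pos: [0.5318, 0.0541, 0.1523]
tcp_rot: [-178.9, -0.6, 22.4]
wrist_force: [0.3, 0.7, 0.1]
opening: 0.0843
grasp_force: 0.0
```

```bash
python3 look.py pk4 .533 .075 .05 40; python3 -c "
from h import *
c=cam('scene')
for n in('tray_handle','cup','pocket'):
  m=bot.mark_of('scene',n)[:1]; print(n,[(x['location'],x['confidence'],at_z(c,x['location'],dict(tray_handle=.054,cup=.018,pocket=.018)[n])) for x in m])"
```

```text
13.0 [0.5318 0.0541 0.1523] [-178.871    -0.5583   22.4236] [0.2808 0.7489 0.1372]
scene crop origin 265 189 zoom 5 TCP px in crop [216.1273  45.7717]
top crop origin 288 155 zoom 5 TCP px in crop [233.0362 146.1515]
tray_handle [([290.8, 241.6], 0.86, array([0.52522744, 0.15557771, 0.054     ]))]
cup []
pocket [([308.5, 235.6], 0.61, array([0.52940339, 0.06082656, 0.018     ]))]
```

View pics/pk4.png

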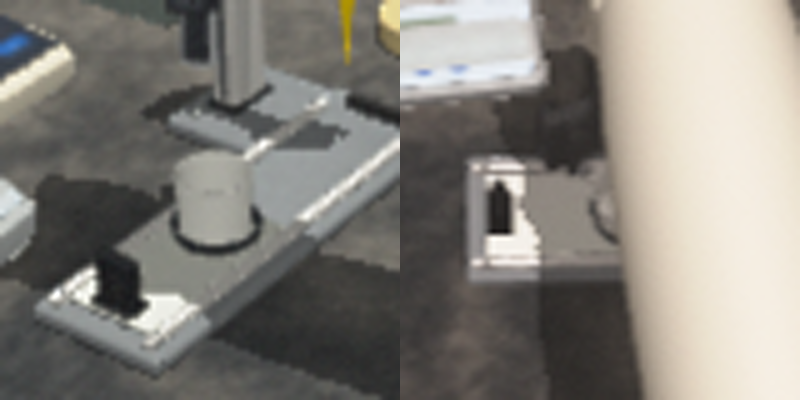

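Cup stands upright in the pocket (scene crop (215,205) in the ring). Next: turn the closed fingers square to the handle and go behind it.

arm_command(series=[[0.005, -0.01, 0, -0.13], [0.015, -0.035, 0, -0.26], [0.028, -0.065, 0, -0.39], [0.042, -0.095, 0, -0.52], [0.0535, -0.122, 0, -0.65]], hand=0.0)

```text
time: 13.8
ee_pos: [0.5335, 0.1885, 0.1516]
tcp_rot: [-179.3, -1.0, 60.0]
wrist_force: [0.0, -0.9, 0.1]
opening: 0.0108
grasp_force: 0.0
```

arm_command(series=[[0, 0, 0, -0.13], [0, 0, 0, -0.26], [0, 0, 0, -0.39], [0, 0, 0, -0.52], [0, 0, 0, -0.54]])

```text
time: 14.3
ee_pos: [0.5336, 0.1871, 0.1516]
tcp_rot: [-179.8, -1.2, 90.8]
wrist_force: [0.4, -0.2, 0.2]
opening: 0.0001
grasp_force: 0.0
```

```bash
python3 -c "
from h import *
o=bot.get_obs();print(o['q'],o['ee_pos'],o['tcp_rot'],o['opening'])
c=cam('top')
for n,z in(('tray_handle',.054),('pocket',.018)):
  m=bot.mark_of('top',n)[:1]; print(n,[(x['location'],x['confidence'],at_z(c,x['location'],z)) for x in m])"
```

```text
[ 18.72188082   5.96373287   2.31451463  86.12379664   1.19596856
 107.96049218] [0.5335686  0.18711102 0.15159813] [-179.84712875   -1.20767935   90.76214656] 0.00014097976170660876
tray_handle []
pocket [([389.3, 235.1], 0.36, array([ 0.3739332, -0.1320129,  0.018    ]))]
```

arm_command(series=[[0, 0, 0.03, 0], [0, 0, 0.06, 0], [0, 0, 0.09, 0], [0, 0, 0.11, 0], [0, 0, 0.118, 0]])

```text
time: 14.95
ee_pos: [0.5325, 0.1893, 0.0323]
tcp_rot: [-179.7, -1.2, 90.5]
wrist_force: [0.3, 0.4, 0.5]
opening: 0.0002
grasp_force: 0.0
```

arm_command(series=[[-0.004, 0, 0, 0], [-0.008, 0, 0, 0], [-0.012, 0, 0, 0], [-0.016, 0, 0, 0], [-0.02, 0, 0, 0]])

```text
time: 15.45
ee_pos: [0.5344, 0.1694, 0.0351]
tcp_rot: [-180.0, -1.3, 90.6]
wrist_force: [0.2, 2.9, 0.4]
opening: 0.0001
grasp_force: 1.9
```

arm_command(series=[[-0.004, 0, 0, 0], [-0.012, 0, 0, 0], [-0.022, 0, 0, 0], [-0.033, 0, 0, 0], [-0.044, 0, 0, 0]])

```text
time: 15.95
ee_pos: [0.5343, 0.1247, 0.0333]
tcp_rot: [-179.9, -1.2, 90.6]
wrist_force: [-1.6, 1.9, 0.5]
opening: -0.0
grasp_force: 1.0
```

arm_command(series=[[-0.011, 0, 0, 0], [-0.022, 0, 0, 0], [-0.033, 0, 0, 0], [-0.044, 0, 0, 0], [-0.055, 0, 0, 0]])

```text
time: 16.45
ee_pos: [0.5351, 0.0698, 0.0322]
tcp_rot: [-179.9, -1.2, 90.6]
wrist_force: [-0.5, 3.1, 1.8]
opening: 0.0003
grasp_force: 1.0
```

arm_command(series=[[-0.01, 0, 0, 0], [-0.019, 0, 0, 0], [-0.027, 0, 0, 0], [-0.034, 0, 0, 0], [-0.04, 0, 0, 0]])

```text
time: 16.95
ee_pos: [0.5355, 0.0302, 0.0314]
tcp_rot: [-179.9, -1.2, 90.6]
wrist_force: [-1.7, 1.3, 0.6]
opening: -0.0001
grasp_force: 0.9
```

Now the last part in small steps until the stop is felt.

arm_command(series=[[-0.002, 0, 0, 0], [-0.004, 0, 0, 0], [-0.006, 0, 0, 0], [-0.007, 0, 0, 0], [-0.008, 0, 0, 0]])

```text
time: 17.45
ee_pos: [0.5355, 0.0251, 0.0313]
tcp_rot: [-179.9, -1.5, 90.7]
wrist_force: [-1.6, 18.1, 1.8]
opening: -0.0002
grasp_force: 9.0
```

arm_command(series=[[-0.0005, 0, 0, 0], [-0.001, 0, 0, 0], [-0.0015, 0, 0, 0], [-0.002, 0, 0, 0], [-0.0025, 0, 0, 0]])

```text
time: 17.95
ee_pos: [0.5355, 0.0249, 0.0314]
tcp_rot: [-179.9, -1.8, 90.8]
wrist_force: [-2.3, 28.9, 2.4]
opening: 0.0002
grasp_force: 14.7
```

Firm stop felt at y ≈ 0.025, as expected for the home position. I'll back off, rise, and check the tray from the cameras.

arm_command(series=[[0.003, 0, 0, 0], [0.01, 0, 0, 0], [0.02, 0, -0.005, 0], [0.025, 0, -0.03, 0], [0.03, 0, -0.07, 0]])

```text
time: 18.45
ee_pos: [0.534, 0.0492, 0.1006]
tcp_rot: [-179.7, -1.2, 90.6]
wrist_force: [1.1, -0.3, 1.0]
opening: -0.0001
grasp_force: 0.0
```

arm_command(series=[[0, 0, -0.05, 0], [0, 0, -0.1, 0], [0, 0, -0.15, 0], [0, 0, -0.2, 0], [0, 0, -0.25, 0]])

```text
time: 18.95
ee_pos: [0.5352, 0.0435, 0.3543]
tcp_rot: [180.0, -1.2, 90.6]
wrist_force: [1.7, 0.1, 0.6]
opening: 0.0003
grasp_force: 0.0
```

arm_command(series=[[0, 0, -0.02, 0], [0, 0, -0.04, 0], [0, 0, -0.04, 0], [0, 0, -0.04, 0], [0, 0, -0.04, 0]])

```text
time: 19.45
ee_pos: [0.5357, 0.0426, 0.3905]
tcp_rot: [-179.9, -1.2, 90.6]
wrist_force: [-0.1, -0.2, 0.6]
opening: -0.0006
grasp_force: 0.0
```

```bash
python3 -c "
from h import *
np.set_printoptions(precision=4,suppress=True)
o=bot.get_obs();print(o['q'],o['ee_pos'],o['tcp_rot'],o['opening'])
Z=dict(tray_handle=.054,pocket=.018,button_top=.325,cup=.018,tip=.072,timer=0,tape_roll=0)
for i in range(3):
 for k in('scene','top'):
  c=cam(k)
  for n in('tray_handle','button_top','cup','tip'):
   print(k,n,[(np.array(x['location']),round(x['confidence'],2),at_z(c,x['location'],Z[n])[:2]) for x in bot.mark_of(k,n)[:1]])"
```

```text
[  3.8902  11.0559  35.4873 114.5082   1.232   93.2828] [0.5357 0.0426 0.3905] [-179.8529   -1.2256   90.605 ] -0.000633421286437659
scene tray_handle [(array([317.2, 215.3]), 0.78, array([ 0.5408, -0.0063]))]
scene button_top [(array([335.3, 124. ]), 0.45, array([ 0.5476, -0.1279]))]
scene cup [(array([334.3, 213.9]), 0.76, array([ 0.5291, -0.0916]))]
scene tip [(array([335.5, 198.2]), 0.55, array([ 0.5328, -0.1052]))]
top tray_handle []
top button_top []
top cup []
top tip []
scene tray_handle [(array([318.1, 219.1]), 0.72, array([0.5256, 0.0109]))]
scene button_top [(array([334.9, 128.7]), 0.36, array([ 0.527 , -0.0928]))]
scene cup [(array([333.7, 213. ]), 0.54, array([ 0.534 , -0.0954]))]
scene tip [(array([333.4, 202.9]), 0.58, array([ 0.5222, -0.0752]))]
top tray_handle [(array([230.3, 216.8]), 0.68, array([0.474 , 0.4267]))]
top button_top []
top cup [(array([414.5, 186.2]), 0.18, array([ 0.5534, -0.2473]))]
top tip []
scene tray_handle [(array([332. , 219.2]), 0.59, array([ 0.4877, -0.0122]))]
scene button_top [(array([333.1, 125.8]), 0.56, array([ 0.545, -0.111]))]
scene cup [(array([336.3, 215.2]), 0.54, array([ 0.519 , -0.0882]))]
scene tip [(array([335.1, 199.9]), 0.52, array([ 0.5279, -0.0949]))]
top tray_handle []
top button_top []
top cup []
top tip []
```

Tray home: cup seen at about (0.529,-0.092), below the pipette, and the handle near y=0. Now over the button.

arm_command(series=[[-0.025, -0.001, 0, 0], [-0.055, -0.003, 0, 0], [-0.085, -0.005, 0, 0], [-0.115, -0.006, 0, 0], [-0.131, -0.007, 0, 0]])

```text
time: 21.45
ee_pos: [0.53, -0.0904, 0.3887]
tcp_rot: [-179.9, -1.2, 90.5]
wrist_force: [-0.1, 0.1, -0.3]
opening: -0.0001
grasp_force: 0.0
```

arm_command(series=[[0, 0, 0.01, 0], [0, 0, 0.022, 0], [0, 0, 0.034, 0], [0, 0, 0.043, 0], [0, 0, 0.048, 0]])

```text
time: 21.95
ee_pos: [0.53, -0.0872, 0.3401]
tcp_rot: [-179.9, -1.3, 90.6]
wrist_force: [0.5, 0.3, 0.7]
opening: 0.0004
grasp_force: 0.0
```

Run:
```python
from h import *
np.set_printoptions(precision=4,suppress=True)
o=bot.get_obs();print(o['time'],o['ee_pos'],o['tcp_rot'],o['wrist_force'])
for k in('scene','top'):
  c=cam(k)
  im=c['color'];hsv=cv2.cvtColor(im,cv2.COLOR_BGR2HSV)
  u=proj(c,(.529,-.089,.319)).astype(int);x,y=u-14
  m=cv2.inRange(hsv[y:y+28,x:x+28],(20,120,80),(35,255,255));ys,xs=np.nonzero(m)
  print(k,len(xs),xs.mean()+x if len(xs) else 0,ys.mean()+y if len(xs) else 0,xs.min()+x,xs.max()+x,ys.min()+y,ys.max()+y,'tcp',proj(c,o['ee_pos']),'pred btn mid',proj(c,(.530,-.0885,.3185)),proj(c,(.530,-.0885,.325)))
```

```text
21.95 [ 0.53   -0.0872  0.3401] [-179.8904   -1.2577   90.6174] [0.4889 0.3297 0.7176]
scene 32 333.625 131.21875 331 336 129 134 tcp [333.0616 124.3682] pred btn mid [333.3198 130.9692] [333.3133 128.9561]Traceback (most recent call last):
  File "<stdin>", line 9, in <module>
    return umr_minimum(a, axis, None, out, keepdims, initial, where)
ValueError: zero-size array to reduction operation minimum which has no identity
```

The button's yellow blob in the scene camera matches the prediction to within 0.3 px, and the tool is above it. Descending slowly.

arm_command(series=[[0, 0, 0.003, 0], [0, 0, 0.006, 0], [0, 0, 0.009, 0], [0, 0, 0.011, 0], [0, 0, 0.013, 0]])

```text
time: 22.55
ee_pos: [0.5301, -0.0872, 0.3277]
tcp_rot: [-179.9, -1.2, 90.6]
wrist_force: [-0.3, 0.2, 0.8]
opening: -0.0002
grasp_force: 0.0
```

arm_command(series=[[0, 0, 0.001, 0], [0, 0, 0.002, 0], [0, 0, 0.003, 0], [0, 0, 0.004, 0], [0, 0, 0.005, 0]])

```text
time: 23.05
ee_pos: [0.5301, -0.0872, 0.323]
tcp_rot: [-180.0, -1.2, 90.6]
wrist_force: [-0.3, -0.0, 1.7]
opening: 0.0003
grasp_force: 0.8
```

arm_command(series=[[0, 0, 0.001, 0], [0, 0, 0.002, 0], [0, 0, 0.003, 0], [0, 0, 0.004, 0], [0, 0, 0.005, 0]])

```text
time: 23.55
ee_pos: [0.5301, -0.0871, 0.3179]
tcp_rot: [-179.9, -1.2, 90.6]
wrist_force: [-0.1, -2.4, 2.5]
opening: -0.0001
grasp_force: 1.1
```

arm_command(series=[[0, 0, 0.0005, 0], [0, 0, 0.001, 0], [0, 0, 0.0015, 0], [0, 0, 0.002, 0], [0, 0, 0.0025, 0]])

```text
time: 24.05
ee_pos: [0.5301, -0.087, 0.3156]
tcp_rot: [-180.0, -1.2, 90.6]
wrist_force: [-0.2, -2.0, 6.2]
opening: -0.0004
grasp_force: 2.9
```

First stop reached at around 9 mm. Continuing finely.

arm_command(series=[[0, 0, 0.0005, 0], [0, 0, 0.001, 0], [0, 0, 0.0015, 0], [0, 0, 0.002, 0], [0, 0, 0.002, 0]])

```text
time: 24.55
ee_pos: [0.5302, -0.0871, 0.3145]
tcp_rot: [179.9, -1.2, 90.6]
wrist_force: [-0.9, -1.9, 9.5]
opening: -0.0001
grasp_force: 4.8
```

arm_command(series=[[0, 0, 0.0003, 0], [0, 0, 0.0006, 0], [0, 0, 0.0009, 0], [0, 0, 0.0012, 0], [0, 0, 0.0012, 0]])

```text
time: 25.05
ee_pos: [0.5302, -0.087, 0.3135]
tcp_rot: [179.9, -1.2, 90.6]
wrist_force: [-0.7, -2.1, 10.8]
opening: 0.0001
grasp_force: 5.2
```

arm_command(series=[[0, 0, 0.0004, 0], [0, 0, 0.0008, 0], [0, 0, 0.0012, 0], [0, 0, 0.0015, 0], [0, 0, 0.0015, 0]])

```text
time: 25.55
ee_pos: [0.5302, -0.087, 0.312]
tcp_rot: [179.9, -1.2, 90.6]
wrist_force: [-0.7, -3.0, 11.1]
opening: -0.0004
grasp_force: 5.6
```

arm_command(series=[[0, 0, 0.0003, 0], [0, 0, 0.0005, 0], [0, 0, 0.0008, 0], [0, 0, 0.001, 0], [0, 0, 0.001, 0]])

```text
time: 26.05
ee_pos: [0.5302, -0.087, 0.3109]
tcp_rot: [179.9, -1.2, 90.6]
wrist_force: [-1.5, -2.6, 9.3]
opening: -0.0001
grasp_force: 5.0
```

The drop in force suggests the tip was released. Now on to the firm stop.

arm_command(series=[[0, 0, 0.0002, 0], [0, 0, 0.0004, 0], [0, 0, 0.0006, 0], [0, 0, 0.0006, 0], [0, 0, 0.0006, 0]])

```text
time: 26.55
ee_pos: [0.5302, -0.087, 0.3103]
tcp_rot: [179.9, -1.2, 90.6]
wrist_force: [-0.5, -3.1, 10.1]
opening: 0.0002
grasp_force: 5.2
```

arm_command(series=[[0, 0, 0.0001, 0], [0, 0, 0.0002, 0], [0, 0, 0.0003, 0], [0, 0, 0.0004, 0], [0, 0, 0.0004, 0]])

```text
time: 27.05
ee_pos: [0.5302, -0.087, 0.31]
tcp_rot: [179.9, -1.2, 90.6]
wrist_force: [0.3, -2.0, 9.7]
opening: -0.0001
grasp_force: 5.3
```

arm_command(series=[[0, 0, 0.0001, 0], [0, 0, 0.0002, 0], [0, 0, 0.0003, 0], [0, 0, 0.0004, 0], [0, 0, 0.0004, 0]])

```text
time: 27.55
ee_pos: [0.5302, -0.087, 0.3099]
tcp_rot: [179.9, -1.2, 90.6]
wrist_force: [-1.6, -1.5, 13.0]
opening: -0.0001
grasp_force: 6.2
```

arm_command(series=[[0, 0, 0.0001, 0], [0, 0, 0.0002, 0], [0, 0, 0.0003, 0], [0, 0, 0.0003, 0], [0, 0, 0.0003, 0]])

```text
time: 28.05
ee_pos: [0.5302, -0.087, 0.3098]
tcp_rot: [179.9, -1.2, 90.6]
wrist_force: [-1.5, -2.0, 13.9]
opening: -0.0001
grasp_force: 6.8
```

arm_command(series=[[0, 0, 0.0001, 0], [0, 0, 0.0002, 0], [0, 0, 0.0002, 0], [0, 0, 0.0002, 0], [0, 0, 0.0002, 0]])

```text
time: 28.55
ee_pos: [0.5302, -0.087, 0.3098]
tcp_rot: [179.9, -1.2, 90.6]
wrist_force: [-0.9, -2.2, 15.2]
opening: 0.0001
grasp_force: 7.3
```

Run:
```python
from h import *
np.set_printoptions(precision=4,suppress=True)
Z=dict(tip=.02,tip_mid=.05,cup=.018)
for i in range(2):
  c=cam('scene');o=bot.get_obs();print(o['ee_pos'],o['wrist_force'],o['grasp_force'])
  for n in Z: print(n,[(np.array(x['location']),round(x['confidence'],2)) for x in bot.mark_of('scene',n)[:2]])
hsv=cv2.cvtColor(c['color'],cv2.COLOR_BGR2HSV)
for a,b in((.072,.127),(.02,.072)):
  A=proj(c,(.530,-.0885,a));B=proj(c,(.530,-.0885,b));y0,y1=sorted((int(A[1]),int(B[1])));x=int(A[0])
  m=cv2.inRange(hsv[y0:y1,x-8:x+9],(20,120,80),(35,255,255));print(a,b,(x,y0,y1),m.astype(bool).sum(1))
```

```text
[ 0.5302 -0.087   0.3098] [-2.6025 -2.6054 14.3928] 7.279380653053522
tip []
tip_mid [(array([335.3, 217.9]), 0.69)]
cup [(array([333.9, 217.3]), 0.77)]
[ 0.5302 -0.087   0.3098] [-0.4465 -2.6782 15.1009] 7.274067455437034
tip []
tip_mid []
cup [(array([333.5, 215. ]), 0.45)]
0.072 0.127 (333, 186, 200) [0 0 0 0 0 0 0 0 0 0 0 0 0 0]
0.02 0.072 (333, 200, 213) [0 0 0 2 3 3 3 3 0 0 0 0 0]
```

The plunger is at the firm stop (15 N, position stalled). The yellow tip has left the pipette and shows in the cup. Easing up.

arm_command(series=[[0, 0, -0.001, 0], [0, 0, -0.002, 0], [0, 0, -0.003, 0], [0, 0, -0.004, 0], [0, 0, -0.005, 0]])

```text
time: 29.45
ee_pos: [0.5301, -0.087, 0.3138]
tcp_rot: [180.0, -1.2, 90.6]
wrist_force: [-0.3, -1.8, 7.9]
opening: -0.0002
grasp_force: 4.0
```

arm_command(series=[[0, 0, -0.001, 0], [0, 0, -0.002, 0], [0, 0, -0.003, 0], [0, 0, -0.004, 0], [0, 0, -0.005, 0]])

```text
time: 29.95
ee_pos: [0.5301, -0.087, 0.3176]
tcp_rot: [-179.9, -1.2, 90.6]
wrist_force: [-0.3, -1.8, 2.2]
opening: 0.0005
grasp_force: 1.1
```

arm_command(series=[[0, 0, -0.001, 0], [0, 0, -0.002, 0], [0, 0, -0.003, 0], [0, 0, -0.004, 0], [0, 0, -0.005, 0]])

```text
time: 30.45
ee_pos: [0.5301, -0.0871, 0.3228]
tcp_rot: [-179.9, -1.2, 90.6]
wrist_force: [0.7, -1.2, 1.1]
opening: 0.0001
grasp_force: 0.8
```

arm_command(series=[[0, 0, -0.001, 0], [0, 0, -0.002, 0], [0, 0, -0.003, 0], [0, 0, -0.004, 0], [0, 0, -0.005, 0]])

```text
time: 30.95
ee_pos: [0.5301, -0.0871, 0.3277]
tcp_rot: [-179.9, -1.3, 90.6]
wrist_force: [0.3, -0.4, 0.8]
opening: 0.0001
grasp_force: 0.0
```

arm_command(series=[[0, 0, -0.01, 0], [0, 0, -0.03, 0], [0, 0, -0.05, 0], [0, 0, -0.06, 0], [0, 0, -0.06, 0]])

```text
time: 31.45
ee_pos: [0.5305, -0.0885, 0.389]
tcp_rot: [179.9, -1.2, 90.6]
wrist_force: [0.2, 0.0, 0.0]
opening: -0.0001
grasp_force: 0.0
```

Run:
```python
from h import *
np.set_printoptions(precision=4,suppress=True)
Z=dict(tip=.02,tip_mid=.05,cup=.018,timer=0,tape_roll=0,bottle_small=0,tray_handle=.054,button_top=.325)
for i in range(2):
  c=cam('scene')
  for n in Z: print(n,[(np.array(x['location']),round(x['confidence'],2),at_z(c,x['location'],Z[n])) for x in bot.mark_of('scene',n)[:1]])
hsv=cv2.cvtColor(c['color'],cv2.COLOR_BGR2HSV)
m=cv2.inRange(hsv[120:225,322:346],(20,120,80),(35,255,255));ys,xs=np.nonzero(m)
print([(y+120,int((ys==y).sum()),xs[ys==y].mean()+322) for y in np.unique(ys)])
```

```text
tip []
tip_mid []
cup [(array([333.4, 215.4]), 0.66, array([ 0.5266, -0.0818,  0.018 ]))]
timer [(array([377.9, 220.5]), 0.55, array([ 0.397 , -0.1589,  0.    ]))]
tape_roll [(array([380.8, 223.1]), 0.61, array([ 0.3815, -0.1497,  0.    ]))]
bottle_small [(array([243.2, 319.7]), 0.56, array([0.4722, 0.4266, 0.    ]))]
tray_handle [(array([319.7, 216.5]), 0.68, array([ 0.5299, -0.0046,  0.054 ]))]
button_top [(array([334. , 127.7]), 0.53, array([ 0.5339, -0.0986,  0.325 ]))]
tip []
tip_mid [(array([333., 127.]), 0.57, array([ 0.9305, -0.7169,  0.05  ]))]
cup [(array([333.6, 214.3]), 0.58, array([ 0.5298, -0.0881,  0.018 ]))]
timer [(array([381.9, 222.9]), 0.76, array([ 0.3789, -0.1528,  0.    ]))]
tape_roll [(array([350.7, 199. ]), 0.61, array([ 0.5484, -0.2355,  0.    ]))]
bottle_small [(array([243.9, 319.2]), 0.83, array([0.4719, 0.4244, 0.    ]))]
tray_handle [(array([318.1, 220. ]), 0.73, array([0.5227, 0.0153, 0.054 ]))]
button_top [(array([334.1, 125.2]), 0.47, array([ 0.5452, -0.117 ,  0.325 ]))]
[(np.int64(129), 6, np.float64(333.5)), (np.int64(130), 6, np.float64(333.5)), (np.int64(131), 6, np.float64(333.5)), (np.int64(132), 6, np.float64(333.5)), (np.int64(133), 5, np.float64(334.0)), (np.int64(134), 3, np.float64(334.0)), (np.int64(203), 2, np.float64(330.5)), (np.int64(204), 3, np.float64(330.0)), (np.int64(205), 3, np.float64(331.0)), (np.int64(206), 2, np.float64(331.5)), (np.int64(207), 2, np.float64(331.5))]
```

```bash
python3 -c "
from workcell import bot
print(bot.job_done())"
```

```text
the job is handed in; nothing more can be done
None
```

I handed the job in at about 31.5 s: the cup is in the tray pocket, the tray is fully home, the tip is in the cup, and the plunger was pressed to its firm stop (about 15 N) and eased fully up.

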